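# Pin the niche panel and hold the drive collar on the spindle's flat

## Task

Lock the niche's frosted sliding panel by dropping the loose pin fully home through the panel's lug into the sill, and let go of it. Then turn the bare drive spindle with the fingers until its flat faces squarely to the front of the drive unit, and only after that fit the D-bored collar over the spindle with its thumb-screw to the front, on the flat. Finish still holding the collar gripped there, level and with its top flush with the spindle's end, clear of the block below, so that I can tighten the screw; leave the other things on the shelf where they are.

Things in the scene. Friction and masses are not known exactly. Their poses are not given: they have to be found in the camera images.
- unit: Fixed drive unit: aluminium block 70 x 270 (y) x 30 mm; origin under its centre, z up, front = its -x side (to the robot), yaw within 0.15 rad. Spindle at local y -70 mm on a 34 mm disc whose top is at z 36. Pin hole at local y +60: 13 mm wide, 25 deep from the block's top, under the lug. Glass panel, 185 mm high, in a track at local x +130, y +20 to +430; low track y -310 to +430.
- pin_hole (a point): Centre of the mouth of the 13 mm hole through the panel's lug, on its top face, 41 mm above the shelf. The lug is a 46 x 46 x 10 mm plate on an arm from the panel, its hole right over the hole in the block (1 mm gap). The panel can slide along y with friction (3 N) until pinned. Free depth below this point 36 mm.
- pin: Loose upright steel pin, about 50 g: shank 10 mm diameter, 32 mm long, foot tapered; above it a round grip head 18 mm diameter, 30 mm high. Origin at the foot's end, z towards the head. It starts in the stand, foot 5 mm above the shelf, head underside at 37 mm. Fully home, the head rests on the lug and the foot is 9 mm above the shelf.
- pin_stand: Fixed grey plastic stand 60 x 60 x 30 mm with a 12 mm hole 25 mm deep, in which the pin starts. Origin under its centre.
- spindle (a joint): Angle of the upright steel spindle, rad, counter-clockwise from above; 0 = flat faces the unit's front (local -x). Starts between 0.5 and 1.3; range -2 to 2; slight friction (0.04 Nm), stays where left. 20 mm diameter with one full-length flat 6 mm from the axis: 16 mm across the flat, 20 mm across the round. Pads closing square to the flat seat on it.
- spindle_top (a point): Centre of the spindle's top end, on its axis, 86 mm above the shelf, 50 mm above the bearing disc; the last 5 mm taper.
- collar: Loose aluminium collar 36 x 36 x 28 mm, about 100 g, level on the shelf. Origin on the bore's axis at its underside, z up. D-shaped bore right through: flat wall 7.2 mm from the axis at -x, other walls 11.2 mm (1.2 mm play on the spindle); goes on only with the flats matching. Thumb-screw 12 mm wide stands 11 mm out of the -x face at half height; grip the two plain y faces, 36 mm apart.
- screw (a point): Outer end of the collar's thumb-screw, 29 mm from the bore's axis along the collar's -x, 14 mm above its underside.
- power_bank: Bystander: white power bank 72 x 145 x 16 mm, loose.
- earbud_case: Bystander: copper-toned earbud case 50 x 62 x 25 mm, loose.
- key_dish: Bystander: blue ceramic key dish, 120 mm across, 30 mm high, loose.
- flashlight: Bystander: black flashlight 135 mm long, lying, 34 mm thick, loose.
- spacer: Bystander: plain round aluminium spacer ring 40 mm across, 12 mm high, no screw, loose.
- screwdriver: Bystander: screwdriver 160 mm long, lying, loose.

How it is judged:
On the way, in this order (a step that is already met when the one before it is completed fails the run):
1. the pin is fully home through lug and sill, and let go (z of pin in the frame of unit below 0.014 m and horizontal distance between pin and pin_hole below 0.004 m and angle between pin's own z axis and vertical below 0.12 rad and contact force between the fingers and pin below 0.2 N), for 0.2 s.
2. the bare spindle is turned with its flat to the front, the collar still away from it (value of joint spindle between -0.15 and 0.15 rad and horizontal distance between collar and spindle_top above 0.05 m), for 0.2 s.
3. the collar is over the spindle on the flat (x of spindle_top in the frame of collar between -0.004 and 0.004 m and y of spindle_top in the frame of collar between -0.004 and 0.004 m and z of spindle_top in the frame of collar above 0.015 m), for 0.2 s.
At the end, for the whole second after the job is handed in: Pin home (foot under 14 mm up, 4 mm off axis, 0.12 rad upright); flat to the unit's front within 0.2 rad; collar on the spindle (axes within 4 mm), level within 0.12 rad, screw to the front within 0.2 rad, top flush within 6 mm, at rest, gripped by the fingers with over 2 N (z of pin in the frame of unit below 0.014 m and horizontal distance between pin and pin_hole below 0.004 m and angle between each of pin, collar's own z axis and vertical below 0.12 rad and value of joint spindle between -0.2 and 0.2 rad and x of spindle_top in the frame of collar between -0.004 and 0.004 m and y of spindle_top in the frame of collar between -0.004 and 0.004 m and z of spindle_top in the frame of collar between 0.022 and 0.034 m and angle between the x axis of collar and the x axis of unit, either way round below 0.2 rad and x of screw in the frame of unit below -0.02 m and contact force between the fingers and collar above 2 N and linear speed of collar below 0.02 m/s); the arm keeps its last pose, push and grip.
It fails at once if a bystander is pushed more than 30 mm (distance of any of power_bank, earbud_case, key_dish, flashlight, spacer, screwdriver from where it was at the start of the episode above 0.03 m).
It also fails if it takes over 72 s, if anything falls off the work surface, if the arm or the gripper's body presses on something with over 40 N, if the wrist force passes 120 N, or if a joint passes its speed limit or range.

## Robot

A 7-joint arm with a two-finger parallel gripper is mounted at the origin on the work surface. World frame = base frame: x ahead of the robot, y to its left, z up, the work surface at z = 0. Lengths are in m, angles in rad, forces in N, time in s.
With the tool pointing down it reaches from about 0.4 to 0.875 m from the base axis. Payload 19.3 kg.
Tool frame: the origin (TCP) lies on the centre line of the jaws, within the pads' length; the fingertips stand 14 mm ahead of it and the grasp point (between the pads) lies 5 mm behind it; y points along the fingers, x is the direction in which the jaws open and shut, and the axes are right-handed (so a half turn about y gives the same grasp; the last joint's range is limited). The gripper opens to 85 mm and grips with 20 to 120 N. Pads are 22 mm wide; open, the fingers measure 114 mm over their backs; the gripper's body (76 mm by 85 mm) begins 54 mm behind the grasp point. The pads swing forward as they close: fully open they stand 13 mm farther back than shut.
Start: joints at [1.121, 0.521, -0.036, 1.599, 0.021, 1.021, -0.113], TCP at [0.232, -0.58, 0.245] pointing down, gripper open.
Joint ranges: [-2.91, 2.91], [-0.3, 2.13], [-1.5, 1.42], [0.17, 2.43], [-1.26, 4.41], [0.16, 1.93], [-2.52, 2.52]. Speed limits (rad/s): [1.89, 1.89, 2.39, 2.39, 3.01, 3.01, 3.01].

## Interface

Orientations are given as [roll, pitch, yaw] about the fixed x, y, z axes, in that order (R = Rz(yaw) Ry(pitch) Rx(roll)).
In Python, from workcell import monitor, grab_frame, workorder gives the robot as it stands.
- The arm moves only by the tool drive_tool, never from a script. Its argument "steps" is one flat list of numbers, 5 for each row, row after row: the finger opening in mm, from 0 to 85.4, then the shift along the world's x, y, z in mm, then the turn about the world's z in degrees. In form: [fingers, tx, ty, tz, twist, fingers, tx, ty, tz, twist, ...]. A call has exactly 5 rows; each row shifts and turns the commanded pose from where the row before left it; what a row does not reach is not made up. A row lasts 1/12 s, in which the tool goes at most 41.7 mm and 7.16 degrees, less where a joint would pass 70% of its speed; a pose out of reach is approached as far as the arm can. A call is refused whole if a number of a shift passes 41.7 or a number of a turn 7.16, either way. A call with a gripper value outside its range is refused whole. The fingers move at their own pace and stop on an object; "grip_force" is the grip in N (left out, the last holds). Time passes only in rows, so rows that do not move let the fingers close, or fill a call up. It gives the time, the measured TCP pose, the force and the opening at its end, in the units of the state.
- monitor.observe(): the state, without advancing time (a new reading comes with each control period).
- grab_frame(name): name is "side" or "top" or "wrist"; returns a dict with "frame" (480x640x3 uint8, red, green, blue), "vertical_fov" (degrees; the focal length in pixels is half the picture's height over the tangent of half this angle, whatever the lens; pixels are square), "cx", "cy" (the principal point, pixels), "xyz" and "orientation" of the camera in the world. Camera axes: x right, y down, z forward; pixel columns grow to the right and rows downward; lengths in m; the calibration is good to about 2 mm. A picture is of the moment at which its call begins. There is no depth.
- workorder.job_done(): hands the job in, once; it reports no verdict.
The state is a dict: "clock": time; "qpos": joint angles; "qd": joint speeds; "joint_efforts": joint torques, N m; "position": TCP position; "tool_rot": TCP orientation; "force": force on the tool from outside, world axes, zero at the start; "moment": the same for the moment, N m; "grip_width": finger opening in m.
Only numpy, scipy, OpenCV 4.12 (cv2) and the standard library are available. Lean on these libraries where they do the work, as an engineer would, in place of code of your own. Each camera call takes 0.05 s, during which the arm holds its last target. There are 200 camera calls.

## Working session

There is one attempt and no reset: what is moved stays moved. The work goes in short steps, Python scripts to look and compute and a tool call to move; the robot and the scene stay as the last step left them, time stands still between calls to the robot, and variables do not carry over. Pictures are saved under pics/ and viewed, about 8 in all and at most 12, crops included, and the job is handed in when it is done.

Besides the shell and the picture viewer there is one more tool, called after "Call:" by a JSON object that holds its "op" and its "data". drive_tool: Moves the arm, as the interface text tells. Its arguments: {"type":"object","properties":{"steps":{"type":"array"},"grip_force":{"type":"number"}},"required":["steps"]}

```bash
mkdir -p pics; cat > h.py <<'E'
import numpy as np, cv2
from scipy.spatial.transform import Rotation as R
from workcell import monitor, grab_frame, workorder
def rot(o):
    o=np.array(o,float)
    return o if o.shape==(3,3) else (R.from_euler('xyz',o).as_matrix() if o.size==3 else R.from_quat(o).as_matrix())
def cam(n,save=None):
    g=grab_frame(n); g['R']=rot(g['orientation']); g['f']=240/np.tan(np.radians(g['vertical_fov'])/2)
    if save: cv2.imwrite('pics/'+save,g['frame'][:,:,::-1])
    return g
def ray(g,u,v):
    d=g['R']@np.array([(u-g['cx'])/g['f'],(v-g['cy'])/g['f'],1.]); return np.array(g['xyz']),d/np.linalg.norm(d)
def onz(g,u,v,z):
    o,d=ray(g,u,v); return o+d*(z-o[2])/d[2]
def proj(g,p):
    c=g['R'].T@(np.array(p)-g['xyz']); return c[0]/c[2]*g['f']+g['cx'],c[1]/c[2]*g['f']+g['cy']
E
python3 - <<'E'
from h import *
print(monitor.observe())
for n in ('top','side','wrist'):
    g=cam(n,n+'0.png'); print(n,{k:g[k] for k in g if k not in('frame','R')})
E
```

```text
{'clock': 0.0, 'qpos': array([ 1.12083565,  0.52204558, -0.03631533,  1.6000338 ,  0.02120547,
        1.02109145, -0.11282339]), 'qd': array([ 0.00062913, -0.00067407,  0.00137   , -0.00067596,  0.00039219,
        0.00182256, -0.00139465]), 'joint_efforts': array([-8.72481523e-04, -9.27105474e+01,  1.97957575e+00, -3.69917858e+01,
        1.78499072e-02,  8.30627483e-03,  4.93148161e-05]), 'position': array([ 0.23151867, -0.58017407,  0.24469695]), 'tool_rot': array([-1.57089287e+00,  1.18912020e-03, -1.19107620e+00]), 'force': array([-0.40836843,  0.5004199 ,  0.94202133]), 'moment': array([ 0.00921515, -0.05704679,  0.00494824]), 'grip_width': 0.0854195119600491}
top {'vertical_fov': 45.66340316612394, 'cx': 323.3731285888945, 'cy': 242.74799072362038, 'xyz': array([ 0.27701595, -0.01965873,  1.65164797]), 'orientation': array([-2.98480387e+00,  3.77481807e-04, -1.56555488e+00]), 'f': np.float64(570.0543181360711)}
side {'vertical_fov': 55.61981665613918, 'cx': 317.7388428021751, 'cy': 249.99247306284846, 'xyz': array([0.29607827, 0.69078915, 0.7900126 ]), 'orientation': array([-2.34038258,  0.01843829, -2.84753205]), 'f': np.float64(455.00975913681066)}
wrist {'vertical_fov': 63.4357454151029, 'cx': 312.1163149721675, 'cy': 241.87700153771166, 'xyz': array([ 0.29595002, -0.55493643,  0.37394629]), 'orientation': array([ 2.86090936e+00,  1.73321659e-04, -1.19160755e+00]), 'f': np.float64(388.32212111680104)}
```

```bash
ls .
```

```text
h.py
pics
```

View pics/top0.png

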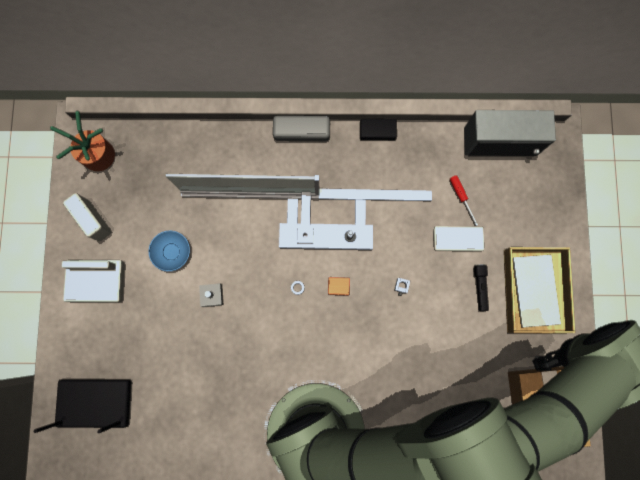

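View pics/side0.png

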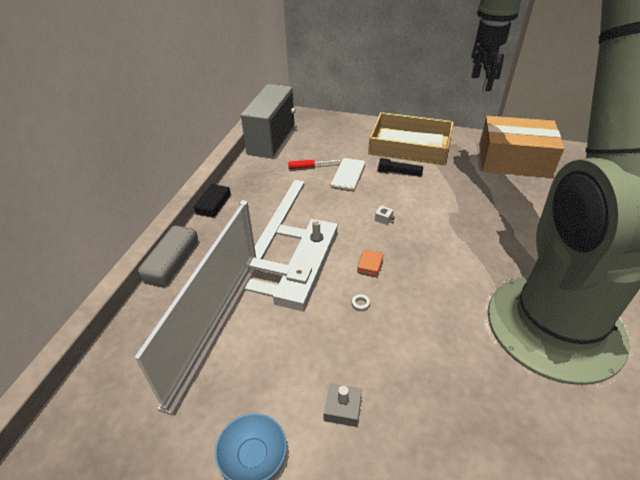

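The top view shows the unit (block about (326,236), lug hole (306,234), spindle (351,236)), pin stand (210,295), collar (402,286) and spacer (298,288). The side view agrees: pin (343,393), collar (384,214).

```bash
python3 - <<'E'
from h import *
g=cam('top')
for n,u,v,z in [('pin top',208.5,294,.067),('stand',210,295,.03),('lughole',306,234,.041),('spindle',351,236,.086),('collar',402,286,.028),('spacer',298,288,.012),('case',339,286,.025),('dish',170,252,.03),('blockL',279,236,.03),('blockR',373,236,.03),('pb',459,238,.016),('flash',481,288,.03)]:
    print(n,onz(g,u,v,z).round(3))
f=g['frame']
a=cv2.resize(f[205:265,270:390],None,fx=6,fy=6,interpolation=3)
b=cv2.resize(f[270:310,370:430],None,fx=6,fy=6,interpolation=3); c=cv2.resize(f[275:315,180:240],None,fx=6,fy=6,interpolation=3)
cv2.imwrite('pics/c1.png',np.vstack([a[:, :720],np.hstack([b,c])])[:,:,::-1])
E
```

```text
pin top [0.382 0.3   0.067]
stand [0.382 0.303 0.03 ]
lughole [0.557 0.032 0.041]
spindle [ 0.544 -0.095  0.086]
collar [ 0.41  -0.242  0.028]
spacer [0.404 0.055 0.012]
case [ 0.409 -0.063  0.025]
dish [0.504 0.423 0.03 ]
blockL [0.552 0.11  0.03 ]
blockR [ 0.554 -0.161  0.03 ]
pb [ 0.552 -0.412  0.016]
flash [ 0.405 -0.467  0.03 ]
```

View pics/c1.png

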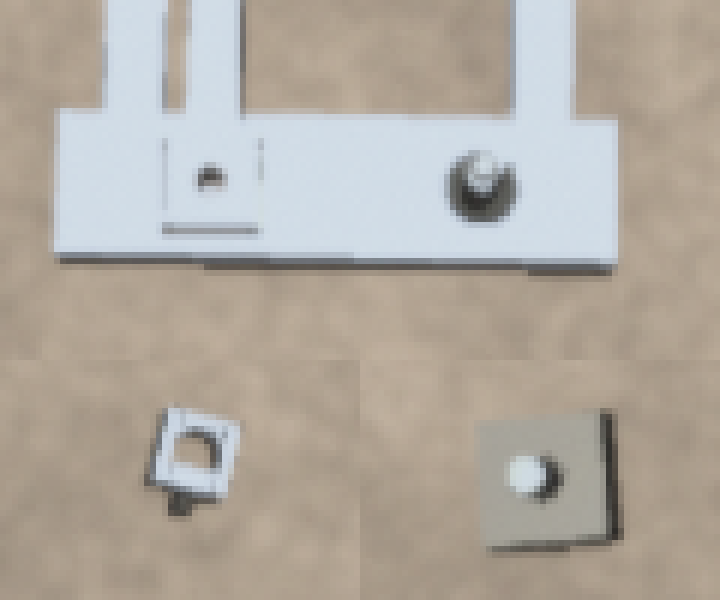

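Call:
{"op": "drive_tool", "data": {"steps": [85,15,26,4,4.5,85,15,26,4,4.5,85,15,26,4,4.5,85,15,26,4,4.5,85,15,26,4,4.5]}}

```text
clock: 0.62
position: [0.3071, -0.4491, 0.2654]
tool_rot: [-1.571, 0.0, -0.795]
force: [0.7, -0.8, 1.3]
grip_width: 0.0851
```

Call:
{"op": "drive_tool", "data": {"steps": [85,15,26,4,4.5,85,15,26,4,4.5,85,15,26,4,4.5,85,15,26,4,4.5,85,15,26,4,4.5]}}

```text
clock: 1.03
position: [0.3821, -0.3191, 0.2856]
tool_rot: [-1.571, -0.0, -0.402]
force: [0.7, -0.6, 0.1]
grip_width: 0.085
```

Call:
{"op": "drive_tool", "data": {"steps": [85,15,26,4,4.5,85,15,26,4,4.5,85,15,26,4,4.5,85,15,26,4,4.5,85,0,0,0,0]}}

```text
clock: 1.45
position: [0.4444, -0.2116, 0.3022]
tool_rot: [-1.569, -0.002, -0.08]
force: [0.4, 0.5, -0.5]
grip_width: 0.0847
```

```bash
python3 - <<'E'
from h import *
s=monitor.observe(); print(s['clock'],s['position'],s['tool_rot'],s['qpos'])
g=cam('wrist','w1.png'); print(g['xyz'],g['orientation'])
for p in [(.557,.032,.041),(.544,-.095,.086),(.41,-.242,.028)]: print(proj(g,p))
E
```

```text
1.45 [ 0.44442708 -0.21158095  0.30217662] [-1.5694961  -0.00210568 -0.08026493] [ 0.6831213   0.2695272  -0.43785352  1.85370098  0.12902463  1.04451603
  0.11408327]
[ 0.4489003  -0.14238523  0.43142393] [ 2.86177872e+00 -2.07281152e-03 -8.08575972e-02]
(np.float64(423.05606312967296), np.float64(-96.64161645585907))
(np.float64(422.6646881254543), np.float64(60.30428015968161))
(np.float64(282.65003167390023), np.float64(229.78642506089903))
```

View pics/w1.png

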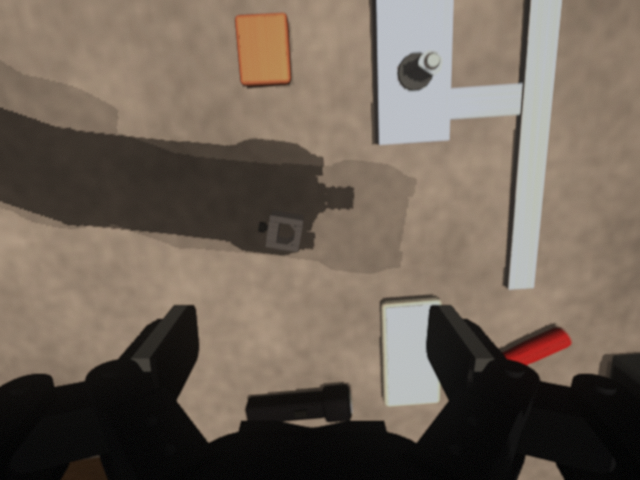

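The wrist view shows the spindle top at (431,61), collar at (285,233) with its screw at left, and the block's near end.

Call:
{"op": "drive_tool", "data": {"steps": [85,5,34,0,1,85,5,34,0,1,85,5,34,0,1,85,5,34,0,1,85,0,0,0,0]}}

```text
clock: 1.92
position: [0.4622, -0.0754, 0.3015]
tool_rot: [-1.569, -0.001, -0.016]
force: [-0.1, 0.3, -0.4]
grip_width: 0.085
```

```bash
python3 - <<'E'
from h import *
s=monitor.observe(); print(s['clock'],s['position'],s['tool_rot'])
g=cam('wrist','w2.png'); print(g['xyz'],g['orientation'])
g.pop('R');import pickle;pickle.dump(g,open('w2.pkl','wb'))
E
```

```text
1.9167 [ 0.46218978 -0.07539943  0.30152061] [-1.56932166e+00 -7.75803711e-04 -1.60214617e-02]
[ 0.46232578 -0.00601998  0.43077434] [ 2.86194610e+00 -6.47285355e-04 -1.65936280e-02]
```

View pics/w2.png

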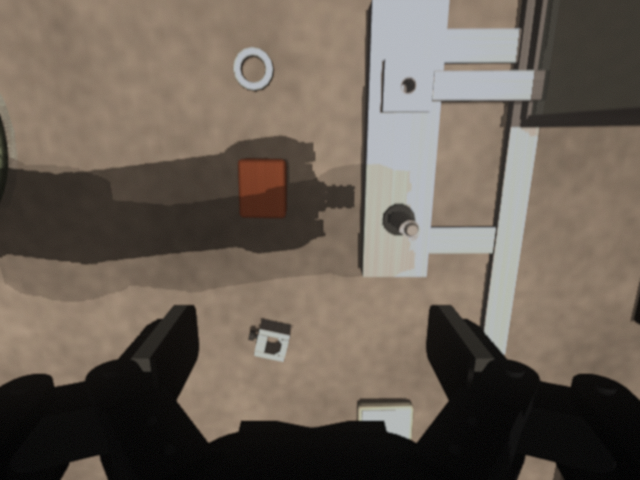

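The lug hole is at (408,85), the spindle top at (411,229) on a disc at (399,219), and the block's near end at y=276.

```bash
python3 - <<'E'
from h import *
import pickle
g=pickle.load(open('w2.pkl','rb')); g['R']=rot(g['orientation'])
f=g['frame']; gray=cv2.cvtColor(f,cv2.COLOR_RGB2GRAY).astype(float)
L=[];Rr=[]
for v in list(range(5,50))+list(range(120,160)):
    d=np.diff(cv2.GaussianBlur(gray[v:v+1],(5,1),1)[0]); 
    L.append(onz(g,345+np.argmax(d[345:385])+.5,v,.03))
L=np.array(L); med=None
p=np.polyfit(L[:,1],L[:,0],1)
for _ in range(5):
    r=L[:,0]-np.polyval(p,L[:,1]); k=abs(r)<max(.0015,np.median(abs(r))*2); p=np.polyfit(L[k,1],L[k,0],1)
print('front edge slope',p[0],'x at y=-.02',np.polyval(p,-.02),k.sum())
c=f[60:110,380:440]; m=((gray[70:100,395:425])<110).astype(np.uint8)
n,l,st,ce=cv2.connectedComponentsWithStats(m); print(st,ce+[395,70])
i=1+np.argmax(st[1:,4]); u,v=ce[i]+[395,70]
print('hole',onz(g,u,v,.041),'spindle',onz(g,411,229,.086),'disc',onz(g,399,219.5,.036),'end',onz(g,395,276,.03))
cv2.imwrite('pics/c2.png',np.hstack([cv2.resize(f[195:245,375:435],None,fx=6,fy=6,interpolation=2),cv2.resize(c,None,fx=6,fy=6,interpolation=2)])[:,:,::-1])
E
```

```text
front edge slope 0.013899881142034878 x at y=-.02 0.5170911473619375 85
[[  0   0  30  30 773]
 [  8   8  12  15 127]] [[409.60543338  84.46701164]
 [408.85826772  84.7007874 ]]
hole [0.5537688  0.03353367 0.041     ] spindle [ 0.55159348 -0.09427849  0.086     ] disc [ 0.55150416 -0.09666945  0.036     ] end [ 0.55132992 -0.16174045  0.03      ]
```

View pics/c2.png

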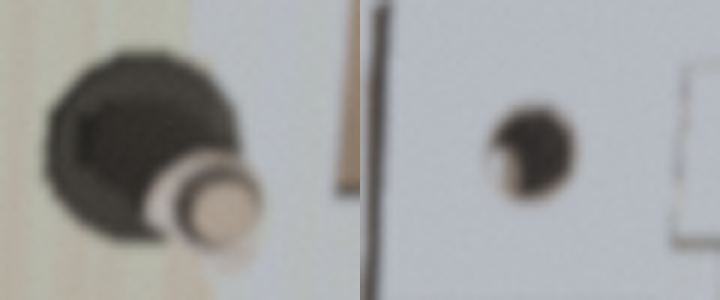

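Call:
{"op": "drive_tool", "data": {"steps": [85,-8,38,-10,0.2,85,-8,38,-10,0.2,85,-8,38,-10,0.2,85,-8,38,-10,0.2,85,-8,38,-10,0.1]}}

```text
clock: 2.38
position: [0.4213, 0.1095, 0.2508]
tool_rot: [-1.571, -0.0, -0.009]
force: [1.2, 0.2, 0.5]
grip_width: 0.0848
```

Call:
{"op": "drive_tool", "data": {"steps": [85,-8,38,-10,0,85,-8,38,-10,0,85,-8,38,-10,0,85,-8,38,-10,0,60,-6,35,-10,0]}}

```text
clock: 2.8
position: [0.3837, 0.2973, 0.2006]
tool_rot: [-1.571, -0.0, -0.008]
force: [2.8, 0.2, 0.2]
grip_width: 0.0748
```

Call:
{"op": "drive_tool", "data": {"steps": [50,0,0,0,0,40,0,0,0,0,40,0,0,0,0,40,0,0,0,0,40,0,0,0,0]}}

```text
clock: 3.22
position: [0.3846, 0.2952, 0.2015]
tool_rot: [-1.571, -0.001, -0.009]
force: [0.5, 0.6, -0.6]
grip_width: 0.04
```

```bash
python3 - <<'E'
from h import *
s=monitor.observe(); print(s['clock'],s['position'],s['tool_rot'],s['grip_width'])
g=cam('wrist','w3.png'); t=cam('top'); sd=cam('side')
for n,q in(('w',g),('t',t),('s',sd)): print(n,proj(q,(.384,.302,.067)))
import pickle;[q.pop('R') for q in (g,t,sd)];pickle.dump((g,t,sd),open('w3.pkl','wb'))
E
```

```text
3.2167 [0.3845655  0.29515519 0.20152479] [-1.57115210e+00 -6.27959390e-04 -8.62032317e-03] 0.040011151183919944
w (np.float64(312.42237599952745), np.float64(223.26610387741087))
t (np.float64(207.9083186926905), np.float64(293.2295948506402))
s (np.float64(341.9066919500037), np.float64(389.7795657082713))
```

View pics/w3.png

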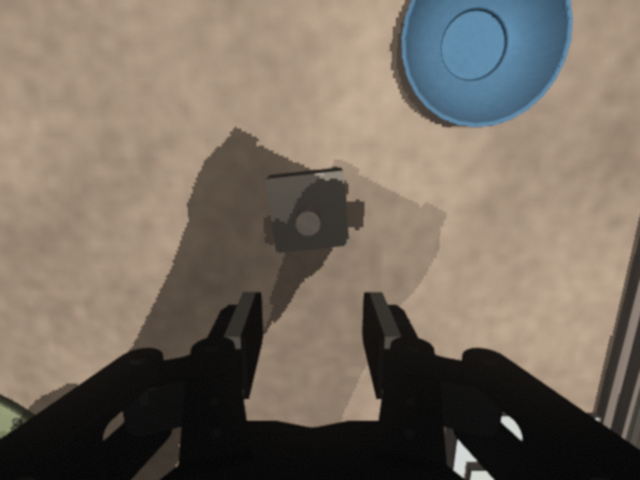

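Pin head at (308,223) is about 4 px left of the prediction. So the pin sits near (0.381,0.302), and I go down and grip.

Call:
{"op": "drive_tool", "data": {"steps": [40,-3.5,7,-30,0,40,0,0,-36,0,40,0,0,-36,0,40,0,0,-30,0,40,0,0,-14,0], "grip_force": 40}}

```text
clock: 3.78
position: [0.3792, 0.3023, 0.0522]
tool_rot: [-1.573, 0.003, -0.006]
force: [-0.5, -0.7, 0.2]
grip_width: 0.0398
```

Call:
{"op": "drive_tool", "data": {"steps": [40,0,0,0,0,14,0,0,0,0,14,0,0,0,0,14,0,0,0,0,14,0,0,0,0]}}

```text
clock: 4.2
position: [0.3808, 0.3038, 0.0564]
tool_rot: [-1.57, -0.002, -0.006]
force: [-0.2, 0.1, 1.6]
grip_width: 0.0164
```

Call:
{"op": "drive_tool", "data": {"steps": [14,0,0,0,0,14,0,0,5,0,14,0,0,20,0,14,0,0,20,0,14,0,0,30,0]}}

```text
clock: 4.62
position: [0.3794, 0.303, 0.1305]
tool_rot: [-1.572, 0.002, -0.006]
force: [1.2, 0.1, -0.4]
grip_width: 0.0168
```

```bash
python3 - <<'E'
from h import *
s=monitor.observe(); print(s['clock'],s['position'],s['tool_rot'],s['grip_width'],s['force'])
E
```

```text
4.6167 [0.37942816 0.30295883 0.13050511] [-1.57212678  0.00201325 -0.00563131] 0.016822942804372725 [ 1.16288079  0.06167032 -0.42125712]
```

Call:
{"op": "drive_tool", "data": {"steps": [14,17.4,-26.9,6,0,14,17.4,-26.9,4,0,14,17.4,-26.9,0,0,14,17.4,-26.9,0,0,14,17.4,-26.9,0,0]}}

```text
clock: 5.03
position: [0.4679, 0.1675, 0.1411]
tool_rot: [-1.571, -0.001, -0.006]
force: [1.2, 0.1, 0.0]
grip_width: 0.0162
```

Call:
{"op": "drive_tool", "data": {"steps": [14,17.4,-26.9,0,0,14,17.4,-26.9,0,0,14,17.4,-26.9,0,0,14,17.4,-26.9,0,0,14,17.4,-26.9,0,0]}}

```text
clock: 5.45
position: [0.5548, 0.0329, 0.141]
tool_rot: [-1.571, -0.0, -0.006]
force: [0.5, -0.5, -1.0]
grip_width: 0.0163
```

Call:
{"op": "drive_tool", "data": {"steps": [14,0,0,0,0,14,0,0,0,0,14,0,0,0,0,14,0,0,0,0,14,0,0,0,0]}}

```text
clock: 5.87
position: [0.5538, 0.0356, 0.1406]
tool_rot: [-1.571, -0.0, -0.004]
force: [-1.3, 0.2, -0.1]
grip_width: 0.0166
```

```bash
python3 - <<'E'
from h import *
s=monitor.observe(); print(s['clock'],s['position'],s['tool_rot'],s['grip_width'],s['force'])
g=cam('wrist','w4.png'); t=cam('top','t4.png'); sd=cam('side','s4.png')
P=s['position']
for n,q in(('w',g),('t',t),('s',sd)): print(n,'hole',proj(q,(.5537,.034,.041)),'foot',proj(q,P-[0,0,.051]),'headtop',proj(q,P+[0,0,.011]))
w=cv2.resize(g['frame'][140:340,220:420],(600,600),interpolation=2)
u,v=map(int,proj(sd,(.554,.034,.06)));k=cv2.resize(sd['frame'][v-50:v+50,u-16:u+17],(200,600),interpolation=2)
cv2.imwrite('pics/c4.png',np.hstack([w,k])[:,:,::-1])
E
```

```text
5.8667 [0.55381021 0.03555234 0.14057824] [-1.57064364e+00 -4.17120989e-05 -4.36207705e-03] 0.016630656087775985 [-1.33641139  0.22244801 -0.09440819]
w hole (np.float64(313.42167040839473), np.float64(249.79407843803713)) foot (np.float64(313.94699662998056), np.float64(275.9075065508024)) headtop (np.float64(314.76574622664054), np.float64(341.42952830573705))
t hole (np.float64(305.37322503968454), np.float64(235.0515966573604)) foot (np.float64(304.2646820625165), np.float64(232.0508349018014)) headtop (np.float64(303.48857180725633), np.float64(228.0022849428))
s hole (np.float64(298.9609787524317), np.float64(271.8071799101501)) foot (np.float64(297.63617203041156), np.float64(257.04161597991487)) headtop (np.float64(296.1742806102546), np.float64(236.0146671857766))
```

View pics/c4.png

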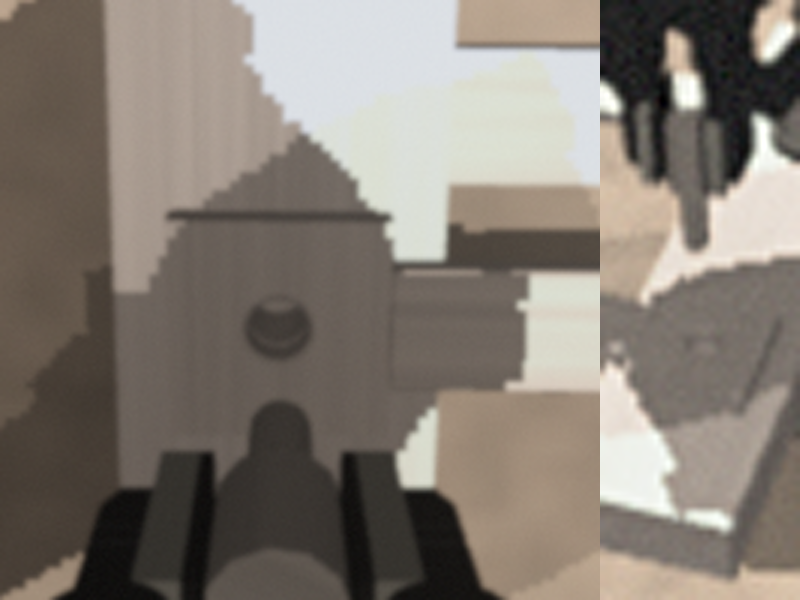

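In the wrist crop the pin is held upright, foot over the lug. Hole at full-frame (313,249), pin foot centre u≈313.7, so they agree within about 1 mm and I descend gently.

Call:
{"op": "drive_tool", "data": {"steps": [14,0,0,-20,0,14,0,0,-20,0,14,0,0,-6,0,14,0,0,-4,0,14,0,0,-4,0]}}

```text
clock: 6.43
position: [0.5543, 0.0349, 0.0864]
tool_rot: [-1.571, -0.0, -0.006]
force: [0.4, 0.1, -0.3]
grip_width: 0.0165
```

Call:
{"op": "drive_tool", "data": {"steps": [14,0,0,-4,0,14,0,0,0,0,14,0,0,0,0,14,0,0,0,0,14,0,0,0,0]}}

```text
clock: 6.85
position: [0.5544, 0.0345, 0.0827]
tool_rot: [-1.571, -0.001, -0.006]
force: [0.4, 0.2, -0.7]
grip_width: 0.0163
```

Call:
{"op": "drive_tool", "data": {"steps": [14,0,0,-4,0,14,0,0,-4,0,14,0,0,-4,0,14,0,0,-3,0,14,0,0,0,0]}}

```text
clock: 7.27
position: [0.5538, 0.0345, 0.0665]
tool_rot: [-1.571, 0.001, -0.006]
force: [0.2, -0.2, -0.3]
grip_width: 0.0166
```

Call:
{"op": "drive_tool", "data": {"steps": [14,0,0,-3,0,14,0,0,-2,0,14,0,0,-1,0,14,0,0,0,0,14,0,0,0,0]}}

```text
clock: 7.68
position: [0.5542, 0.0346, 0.0613]
tool_rot: [-1.571, 0.0, -0.006]
force: [-0.0, 0.1, 0.0]
grip_width: 0.0166
```

Call:
{"op": "drive_tool", "data": {"steps": [40,0,0,0,0,40,0,0,0,0,40,0,0,0,0,40,0,0,10,0,40,0,0,30,0]}}

```text
clock: 8.1
position: [0.5524, 0.0344, 0.0994]
tool_rot: [-1.571, 0.005, -0.005]
force: [-0.2, -0.1, -0.6]
grip_width: 0.04
```

Call:
{"op": "drive_tool", "data": {"steps": [40,0,0,36,0,40,0,0,34,0,40,0,-40,0,0,40,0,-40,0,0,40,0,-40,0,0]}}

```text
clock: 8.52
position: [0.5543, -0.0867, 0.1729]
tool_rot: [-1.571, -0.002, -0.005]
force: [1.7, -0.3, -0.6]
grip_width: 0.0402
```

Call:
{"op": "drive_tool", "data": {"steps": [40,0,-40,0,0,40,-2,-15,0,0,40,0,0,0,0,40,0,0,0,0,40,0,0,0,0]}}

```text
clock: 8.93
position: [0.5523, -0.1396, 0.1719]
tool_rot: [-1.57, -0.0, -0.005]
force: [0.1, -0.3, 0.0]
grip_width: 0.0399
```

```bash
python3 - <<'E'
from h import *
s=monitor.observe(); print(s['clock'],s['position'],s['tool_rot'],s['grip_width'],s['force'])
g=cam('wrist','w5.png'); sd=cam('side','s5.png')
print('pin head pred w',proj(g,(.5535,.034,.071)),proj(g,(.5535,.034,.041)),'side',proj(sd,(.5535,.034,.071)),proj(sd,(.5535,.034,.041)))
u,v=proj(g,(.5515,-.0955,.086)); print('sp',u,v)
u,v=int(u),int(v); a=cv2.resize(g['frame'][v-40:v+40,u-40:u+40],(400,400),interpolation=2)
U,V=map(int,proj(g,(.5535,.034,.06)));print(U,V); V=max(V,30);b=cv2.resize(g['frame'][V-30:V+30,U-30:U+30],(200,200),interpolation=2)
U,V=map(int,proj(sd,(.5535,.034,.05)));c=cv2.resize(sd['frame'][V-25:V+25,U-25:U+25],(200,200),interpolation=2)
a=np.clip(a.astype(float)*1.7,0,255).astype(np.uint8)
cv2.imwrite('pics/c5.png',np.hstack([a,np.vstack([b,c])])[:,:,::-1])
import pickle;g.pop('R');pickle.dump(g,open('w5.pkl','wb'))
E
```

```text
8.9333 [ 0.55231206 -0.1396112   0.17186769] [-1.57035648e+00 -4.92464592e-04 -5.21898347e-03] 0.03994872811785737 [ 0.07195788 -0.27585803  0.02517027]
pin head pred w (np.float64(314.25617889224543), np.float64(-89.02168236012548)) (np.float64(313.95573464504434), np.float64(-60.46876317995512)) side (np.float64(298.40695404619987), np.float64(262.53426436364197)) (np.float64(299.04497523312864), np.float64(271.82486674252704))
sp 311.7845952215325 177.92833768096338
314 -77
```

View pics/c5.png

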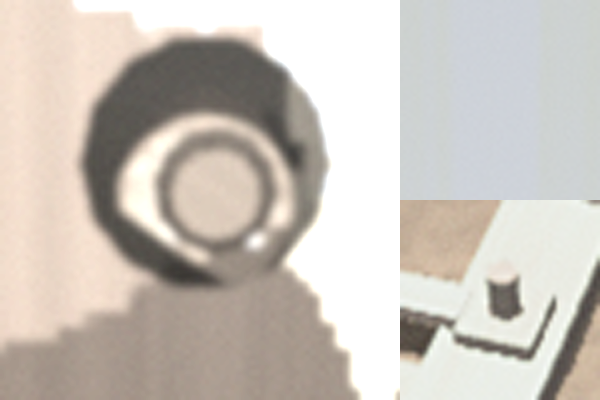

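The side crop shows the pin head seated on the lug. In the wrist crop the spindle's flat runs (118,195)–(215,280), facing lower left, so its angle is about 49° and the jaw yaw needed is +49°.

Call:
{"op": "drive_tool", "data": {"steps": [40,0,9,0,7,40,0,9,0,7,40,0,9,0,7,40,0,9,0,7,40,0,8.6,0,7], "grip_force": 25}}

```text
clock: 9.45
position: [0.5523, -0.0943, 0.1715]
tool_rot: [-1.571, -0.0, 0.613]
force: [-0.6, 0.1, -0.8]
grip_width: 0.0402
```

Call:
{"op": "drive_tool", "data": {"steps": [40,0,0,0,7,40,0,0,0,7,40,0,0,-36,0.3,40,0,0,-36,0,40,0,0,-26,0]}}

```text
clock: 9.87
position: [0.5516, -0.095, 0.0713]
tool_rot: [-1.57, 0.0, 0.856]
force: [0.0, -0.2, 0.4]
grip_width: 0.04
```

Call:
{"op": "drive_tool", "data": {"steps": [40,0,0,-8,0,40,0,0,0,0,40,0,0,0,0,10,0,0,0,0,10,0,0,0,0]}}

```text
clock: 10.28
position: [0.5536, -0.0954, 0.0671]
tool_rot: [-1.573, -0.002, 0.855]
force: [20.6, 25.1, 8.2]
grip_width: 0.0171
```

Call:
{"op": "drive_tool", "data": {"steps": [10,0,0,0,0,10,0,0,0,0,10,0,0,0,0,10,0,0,0,0,10,0,0,0,0]}}

```text
clock: 10.7
position: [0.5541, -0.0947, 0.0672]
tool_rot: [-1.573, -0.004, 0.855]
force: [5.8, 7.5, 4.2]
grip_width: 0.0158
```

```bash
python3 - <<'E'
from h import *
s=monitor.observe(); print(s['clock'],s['position'],s['tool_rot'],np.degrees(s['tool_rot'][2]),s['grip_width'],s['force'],s['moment'],s['qpos'])
E
```

```text
10.7 [ 0.55414402 -0.09465712  0.06723077] [-1.57346712 -0.0039827   0.85522882] 49.00100197002848 0.015848378983385 [5.81495794 7.49173374 4.1761631 ] [ 1.30858685 -1.00807134 -0.00558906] [ 0.54709955  0.76656882 -0.69273495  1.87105697  0.69791371  0.75813043
  0.31877149]
```

Call:
{"op": "drive_tool", "data": {"steps": [10,0.4,-0.1,0,-7.1,10,0.4,-0.1,0,-7.1,10,0.4,-0.1,0,-7.1,10,0.5,-0.1,0,-7.1,10,0.5,-0.1,0,-7.1]}}

```text
clock: 11.12
position: [0.5544, -0.0958, 0.0671]
tool_rot: [-1.571, -0.001, 0.229]
force: [-12.8, 3.8, 18.8]
grip_width: 0.0159
```

Call:
{"op": "drive_tool", "data": {"steps": [10,0.5,-0.1,0,-7.1,10,0.5,-0.1,0,-7.1,10,0,0,0,0,10,0,0,0,0,10,0,0,0,0]}}

```text
clock: 11.53
position: [0.5543, -0.0962, 0.067]
tool_rot: [-1.572, 0.001, -0.013]
force: [-16.3, 2.7, 23.4]
grip_width: 0.0157
```

```bash
python3 - <<'E'
from h import *
s=monitor.observe(); print(s['clock'],s['position'],s['tool_rot'],np.degrees(s['tool_rot'][2]),s['grip_width'],s['force'],s['moment'])
E
```

```text
11.5333 [ 0.5543136  -0.09624627  0.06702265] [-1.57162229e+00  1.49055712e-03 -1.28592126e-02] -0.7367786092087998 0.01565722054141522 [-16.29884454   2.71056862  23.40169882] [ 0.80516574  3.59914789 -0.03149162]
```

Call:
{"op": "drive_tool", "data": {"steps": [10,-1.5,0,0,0,40,0,0,0,0,40,0,0,0,0,40,0,0,0,0,40,0,0,25,0]}}

```text
clock: 11.95
position: [0.5522, -0.0964, 0.0878]
tool_rot: [-1.57, 0.004, -0.013]
force: [-0.8, -0.8, -0.2]
grip_width: 0.0397
```

Call:
{"op": "drive_tool", "data": {"steps": [40,0,0,40,0,40,0,-5,40,0,40,0,-39,0,0,40,0,0,0,0,40,0,0,0,0]}}

```text
clock: 12.37
position: [0.5539, -0.1428, 0.1711]
tool_rot: [-1.572, -0.001, -0.016]
force: [0.3, 0.4, -0.1]
grip_width: 0.0401
```

Call:
{"op": "drive_tool", "data": {"steps": [40,0,0,0,0,40,0,0,0,0,40,0,0,0,0,40,0,0,0,0,40,0,0,0,0]}}

```text
clock: 12.78
position: [0.5539, -0.14, 0.1701]
tool_rot: [-1.571, 0.0, -0.012]
force: [-0.2, 0.4, -0.6]
grip_width: 0.0401
```

```bash
python3 - <<'E'
from h import *
s=monitor.observe(); print(s['clock'],s['position'],s['tool_rot'],s['grip_width'],s['force'])
g=cam('wrist','w6.png')
u,v=map(int,proj(g,(.552,-.0955,.086))); print('sp',proj(g,(.552,-.0955,.086)),proj(g,(.552,-.0955,.036)),'collar',proj(g,(.41,-.242,.028)))
a=cv2.resize(g['frame'][v-40:v+40,u-40:u+40],(400,400),interpolation=2)
a=np.clip(a.astype(float)*1.7,0,255).astype(np.uint8)
b=cv2.resize(g['frame'],(400,300));b=np.vstack([b,np.zeros((100,400,3),np.uint8)])
cv2.imwrite('pics/c6.png',np.hstack([a,b])[:,:,::-1])
import pickle;g.pop('R');pickle.dump(g,open('w6.pkl','wb'))
E
```

```text
12.7833 [ 0.55390613 -0.14002795  0.17014645] [-1.57058749e+00  2.76285529e-04 -1.21668985e-02] 0.04011887147581937 [-0.22455769  0.44689382 -0.56940613]
sp (np.float64(309.2881048873877), np.float64(177.6195563335483)) (np.float64(309.83724352826886), np.float64(168.78929944121103)) collar (np.float64(133.97563672041224), np.float64(356.71830913092595))
```

View pics/c6.png

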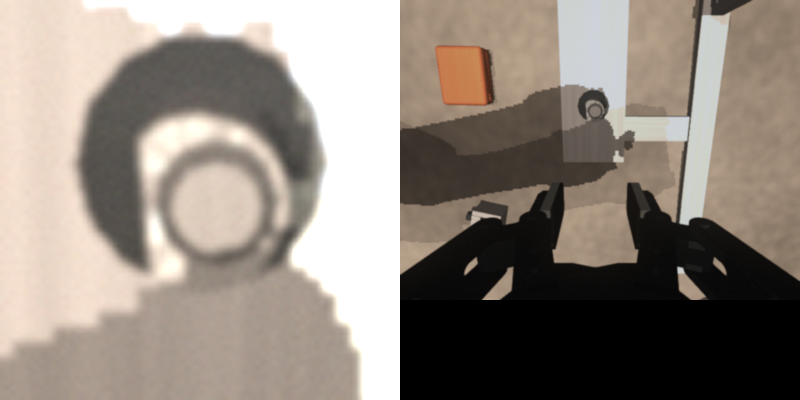

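The spindle flat now faces left (-x), edge at crop x≈143–150, which is square within about 3°. Next is the collar.

Call:
{"op": "drive_tool", "data": {"steps": [85,-9.6,-6.8,2,-6.9,85,-9.6,-6.8,2,-6.9,85,-9.6,-6.8,2,-6.9,85,-9.6,-6.8,2,-6.9,85,-9.6,-6.8,2,-6.9]}}

```text
clock: 13.25
position: [0.5055, -0.1747, 0.1804]
tool_rot: [-1.571, 0.0, -0.621]
force: [-1.1, 0.7, -0.5]
grip_width: 0.0848
```

Call:
{"op": "drive_tool", "data": {"steps": [60,-9.6,-6.8,2,-6.9,60,-9.6,-6.8,2,-6.9,60,-9.6,-6.8,2,-6.9,60,-9.6,-6.8,2,-6.9,60,-9.6,-6.8,2,-6.9]}}

```text
clock: 13.67
position: [0.4575, -0.2087, 0.1904]
tool_rot: [-1.571, 0.0, -1.223]
force: [0.6, 0.5, 0.5]
grip_width: 0.06
```

Call:
{"op": "drive_tool", "data": {"steps": [60,-9.6,-6.8,2,-6.9,60,-9.6,-6.8,2,-6.9,60,-9.6,-6.8,2,-6.9,60,-9.6,-6.8,2,-6.9,60,-9.6,-6.8,2,-6.7]}}

```text
clock: 14.08
position: [0.4095, -0.2427, 0.2004]
tool_rot: [-1.571, 0.0, -1.822]
force: [0.0, 0.3, -0.1]
grip_width: 0.0601
```

Call:
{"op": "drive_tool", "data": {"steps": [60,0,0,0,0,60,0,0,0,0,60,0,0,0,0,60,0,0,0,0,60,0,0,0,0]}}

```text
clock: 14.5
position: [0.4103, -0.2422, 0.2001]
tool_rot: [-1.571, 0.0, -1.814]
force: [0.0, -0.7, 0.3]
grip_width: 0.0597
```

```bash
python3 - <<'E'
from h import *
s=monitor.observe(); print(s['clock'],s['position'],s['tool_rot'],np.degrees(s['tool_rot'][2]),s['grip_width'],s['qpos'])
g=cam('wrist','w7.png')
u,v=proj(g,(.41,-.242,.028)); print(u,v); u,v=int(u),int(v)
a=cv2.resize(g['frame'][v-60:v+60,u-80:u+80],(800,600),interpolation=2);print('crop origin',u-80,v-60)
a=np.clip(a.astype(float)*1.5,0,255).astype(np.uint8)
cv2.imwrite('pics/c7.png',a[:,:,::-1])
import pickle;g.pop('R');pickle.dump(g,open('w7.pkl','wb'))
E
```

```text
14.5 [ 0.41027379 -0.24216428  0.20013174] [-1.57091111e+00  3.08498959e-04 -1.81351716e+00] -103.90687939788535 0.05967858278124664 [ 0.52248637  0.3527236  -0.14195958  2.0218271   0.06973252  0.77168188
 -1.47438433]
310.7410783375717 221.48922871962347
crop origin 230 161
```

View pics/c7.png

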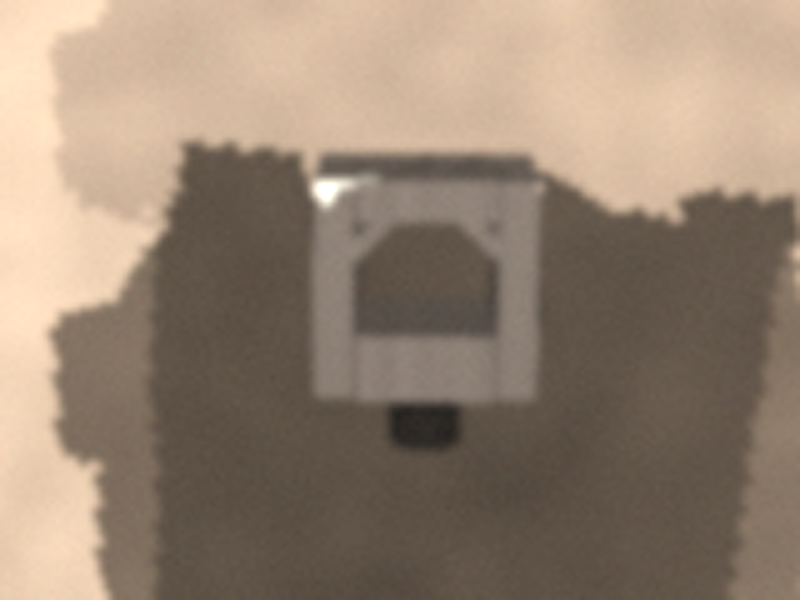

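Collar top face spans crop (314,180)–(540,402) with the screw below at (425,425). It is square to the image, so the yaw already matches.

```bash
python3 - <<'E'
from h import *
import pickle
g=pickle.load(open('w7.pkl','rb'));g['R']=rot(g['orientation'])
c=[onz(g,230+x/5,161+y/5,.028) for x,y in [(314,180),(542,180),(538,402),(314,402)]]
c=np.array(c)[:,:2];print(c.round(4),[np.linalg.norm(c[i]-c[i-1]).round(4) for i in range(4)])
m=c.mean(0);print('centre',m)
d=m-[.41027,-.24216];print('delta mm',d*1e3)
x=(c[0]+c[1]-c[2]-c[3]);print('yaw',np.degrees(np.arctan2(x[1],x[0])), 'bore corner', onz(g,230+426/5,161+425/5,.014))
E
```

```text
[[ 0.4324 -0.2331]
 [ 0.4238 -0.2677]
 [ 0.3888 -0.2591]
 [ 0.3975 -0.224 ]] [np.float64(0.0361), np.float64(0.0356), np.float64(0.0361), np.float64(0.0362)]
centre [ 0.41063308 -0.24596935]
delta mm [ 0.36308322 -3.80934992]
yaw -14.313141715946442 bore corner [ 0.38529008 -0.23969398  0.014     ]
```

Call:
{"op": "drive_tool", "data": {"steps": [60,0.4,-3.8,-40,-0.4,60,0,0,-40,0,60,0,0,-40,0,60,0,0,-30,0,60,0,0,-18,0], "grip_force": 40}}

```text
clock: 14.97
position: [0.4093, -0.2454, 0.0292]
tool_rot: [-1.574, 0.001, -1.822]
force: [-0.4, 1.2, 0.2]
grip_width: 0.0602
```

Call:
{"op": "drive_tool", "data": {"steps": [60,0,0,-8,0,60,0,0,-5,0,60,0,0,-2,0,60,0,0,0,0,60,0,0,0,0]}}

```text
clock: 15.38
position: [0.4109, -0.2467, 0.0183]
tool_rot: [-1.569, -0.0, -1.823]
force: [0.8, -0.4, 0.9]
grip_width: 0.0602
```

Call:
{"op": "drive_tool", "data": {"steps": [30,0,0,0,0,30,0,0,0,0,30,0,0,0,0,30,0,0,0,0,30,0,0,0,0]}}

```text
clock: 15.8
position: [0.4107, -0.2466, 0.0182]
tool_rot: [-1.57, -0.0, -1.823]
force: [-1.5, 1.5, 14.5]
grip_width: 0.0356
```

```bash
python3 - <<'E'
from h import *
s=monitor.observe(); print(s['clock'],s['position'],np.degrees(s['tool_rot'][2]),s['grip_width'],s['force'])
E
```

```text
15.8 [ 0.41069972 -0.2465855   0.01818937] -104.44181313875465 0.035554528861531036 [-1.45352232  1.51351958 14.4801608 ]
```

Call:
{"op": "drive_tool", "data": {"steps": [30,0,0,5,0,30,0,0,25,0,30,0,0,35,0,30,0,0,35,0,30,8,8,17,1.6]}}

```text
clock: 16.22
position: [0.4178, -0.24, 0.1381]
tool_rot: [-1.568, -0.002, -1.798]
force: [1.2, -1.4, 0.4]
grip_width: 0.0354
```

Call:
{"op": "drive_tool", "data": {"steps": [30,25,26,0,2,30,25,27,0,2,30,25,27,0,2,30,25,27,0,2,30,20,21,0,2]}}

```text
clock: 16.63
position: [0.5399, -0.1078, 0.135]
tool_rot: [-1.57, 0.001, -1.617]
force: [-0.8, -0.3, -0.7]
grip_width: 0.0352
```

Call:
{"op": "drive_tool", "data": {"steps": [30,13.5,15,0,2,30,0,0,0,0,30,0,0,0,0,30,0,0,0,0,30,0,0,0,0]}}

```text
clock: 17.05
position: [0.5512, -0.0964, 0.1345]
tool_rot: [-1.571, -0.0, -1.587]
force: [0.4, -0.4, -0.7]
grip_width: 0.0352
```

```bash
python3 - <<'E'
from h import *
s=monitor.observe(); P=s['position'];print(s['clock'],P,s['tool_rot'],np.degrees(s['tool_rot'][2]),s['grip_width'],s['force'])
g=cam('wrist','w8.png')
t=P+[0,0,.0098]; 
for n,p in (('collar top c',t),('bottom c',t-[0,0,.028]),('spindle top',(.5523,-.0957,.086)),('disc',(.5523,-.0957,.036))): print(n,p,proj(g,p))
sd=cam('side','s8.png'); print([proj(sd,q) for q in (t,t-[0,0,.028],(.5523,-.0957,.086))])
u,v=map(int,proj(g,t));a=cv2.resize(g['frame'][v-80:v+50,u-65:u+65],(500,500),interpolation=2);print('origin',u-65,v-80,'scale',500/130)
U,V=map(int,proj(sd,t-[0,0,.02]));b=cv2.resize(sd['frame'][V-40:V+60,U-30:U+30],(300,500),interpolation=2);print('side origin',U-30,V-40,'x5')
cv2.imwrite('pics/c8.png',np.clip(np.hstack([a,b])[:,:,::-1].astype(float)*1.4,0,255).astype(np.uint8))
import pickle;g.pop('R');pickle.dump(g,open('w8.pkl','wb'))
E
```

```text
17.05 [ 0.55115265 -0.09642906  0.13449514] [-1.57103495e+00 -4.99092495e-04 -1.58719413e+00] -90.9395250893645 0.035192986464839024 [ 0.37435068 -0.35842893 -0.66238079]
collar top c [ 0.55115265 -0.09642906  0.14429514] (np.float64(310.11438964858974), np.float64(339.3434116703507))
bottom c [ 0.55115265 -0.09642906  0.11629514] (np.float64(310.3543401299706), np.float64(304.30361149786313))
spindle top (0.5523, -0.0957, 0.086) (np.float64(309.00153077605677), np.float64(275.4024903883875))
disc (0.5523, -0.0957, 0.036) (np.float64(309.51647162264135), np.float64(245.9962937872095))
[(np.float64(315.9734467457174), np.float64(201.2407692041357)), (np.float64(316.22674184105284), np.float64(210.73930393350486)), (np.float64(315.9407120410338), np.float64(220.73929061879375))]
origin 245 259 scale 3.8461538461538463
side origin 286 168 x5
```

View pics/c8.png

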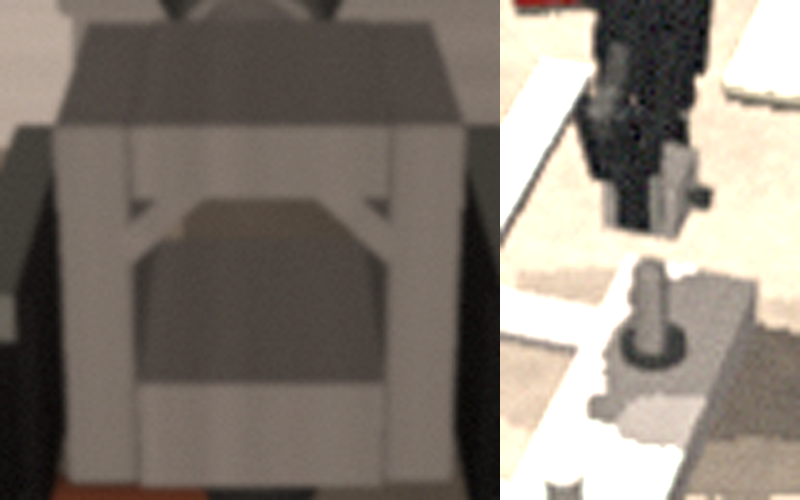

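Held collar: far edge at crop row 125, near edge at row 485, centre column about 259, level and square. In the side view it hangs above the spindle top, screw to the front.

```bash
python3 - <<'E'
from h import *
import pickle
g=pickle.load(open('w8.pkl','rb'));g['R']=rot(g['orientation'])
s=3.84615
for z in (.1423,.1443,.1463):
    c=np.array([onz(g,245+x/s,259+y/s,z) for x,y in [(52,125),(465,125),(457,485),(66,485)]])[:,:2]
    print(z,c.mean(0).round(4),[np.linalg.norm(c[i]-c[i-1]).round(4) for i in range(4)],np.degrees(np.arctan2(*(c[0]+c[1]-c[2]-c[3])[::-1])))
E
```

```text
0.1423 [ 0.5497 -0.0973] [np.float64(0.0368), np.float64(0.0362), np.float64(0.0368), np.float64(0.037)] -0.5265365100369086
0.1443 [ 0.5509 -0.0973] [np.float64(0.0362), np.float64(0.0356), np.float64(0.0362), np.float64(0.0364)] -0.526536510036908
0.1463 [ 0.552  -0.0973] [np.float64(0.0356), np.float64(0.0351), np.float64(0.0356), np.float64(0.0358)] -0.5265365100369074
```

Call:
{"op": "drive_tool", "data": {"steps": [30,1.2,0.7,-15,0,30,0,0,-11,0,30,0,0,0,0,30,0,0,0,0,30,0,0,0,0]}}

```text
clock: 17.57
position: [0.553, -0.0948, 0.1086]
tool_rot: [-1.571, 0.0, -1.586]
force: [0.0, -0.8, -1.4]
grip_width: 0.0354
```

Call:
{"op": "drive_tool", "data": {"steps": [30,0,0,-2,0,30,0,0,-2,0,30,0,0,-2,0,30,0,0,-2,0,30,0,0,0,0]}}

```text
clock: 17.98
position: [0.5528, -0.0946, 0.0999]
tool_rot: [-1.571, 0.0, -1.585]
force: [-0.4, 0.1, -1.2]
grip_width: 0.0352
```

Call:
{"op": "drive_tool", "data": {"steps": [30,-0.4,-0.8,0,0,30,0,0,-2,0,30,0,0,-2,0,30,0,0,-2,0,30,0,0,0,0]}}

```text
clock: 18.4
position: [0.5522, -0.0955, 0.0938]
tool_rot: [-1.572, 0.0, -1.585]
force: [-2.1, -0.2, -1.7]
grip_width: 0.0349
```

Call:
{"op": "drive_tool", "data": {"steps": [30,0,0,-3,0,30,0,0,-3,0,30,0,0,-3,0,30,0,0,-2,0,30,0,0,0,0]}}

```text
clock: 18.82
position: [0.5522, -0.0954, 0.0827]
tool_rot: [-1.572, 0.0, -1.585]
force: [-3.7, 0.2, -4.4]
grip_width: 0.0353
```

Call:
{"op": "drive_tool", "data": {"steps": [30,0,0,-3,0,30,0,0,-2,0,30,0,0,-1.5,0,30,0,0,0,0,30,0,0,0,0]}}

```text
clock: 19.23
position: [0.5523, -0.0955, 0.0765]
tool_rot: [-1.571, 0.0, -1.585]
force: [-4.6, 0.5, -4.2]
grip_width: 0.0355
```

Call:
{"op": "drive_tool", "data": {"steps": [30,0,0,0,0,30,0,0,0,0,30,0,0,0,0,30,0,0,0,0,30,0,0,0,0]}}

```text
clock: 19.65
position: [0.5523, -0.0955, 0.0767]
tool_rot: [-1.571, 0.0, -1.585]
force: [-5.6, -0.5, -5.4]
grip_width: 0.0347
```

```bash
python3 - <<'E'
from h import *
s=monitor.observe(); P=s['position'];print(s['clock'],P,s['tool_rot'],s['grip_width'],s['force'],s['moment'],abs(s['qd']).max())
g=cam('wrist','w9.png')
f=g['frame']; t=P+[0,0,.0098]
for n,p in (('collar top c',t),('sp',(.5523,-.0957,.086)),('far',t+[.018,0,0]),('near',t-[.018,0,0])): print(n,proj(g,p))
u,v=map(int,proj(g,t)); gr=cv2.cvtColor(f,cv2.COLOR_RGB2GRAY)
print('v0',v-70); print('col',gr[v-70:v+60,u-2:u+3].mean(1).astype(int))
print('u0',u-65); print('row',gr[v-2:v+3,u-65:u+65].mean(0).astype(int))
sd=cam('side','s9.png'); print('pin side', [proj(sd,(.5535,.034,z)) for z in(.041,.071)])
U,V=298,267
print(cv2.cvtColor(sd['frame'],cv2.COLOR_RGB2GRAY)[V-14:V+12,U-8:U+9])
E
```

```text
19.65 [ 0.55233652 -0.09545554  0.07667554] [-1.57129977e+00  5.77355563e-05 -1.58549642e+00] 0.03473496900281586 [-5.62511219 -0.51264907 -5.44140324] [-0.01382104  1.06224781  0.08394147] 0.001646015816509302
collar top c (np.float64(310.0459140240871), np.float64(339.41755060624985))
sp (np.float64(310.76003881101445), np.float64(338.7890321672722))
far (np.float64(309.1366986327453), np.float64(291.089053991647))
near (np.float64(310.8898192343714), np.float64(384.2745454246947))
v0 269
col [50 51 50 50 50 51 50 51 51 50 50 50 51 50 50 50 50 50 50 50 50 52 61 73
 79 80 81 81 81 81 80 80 81 81 80 80 81 80 81 80 81 79 75 67 61 59 59 59
 60 60 59 59 60 60 62 67 72 74 74 72 73 72 72 72 72 73 74 73 73 73 72 72
 72 72 73 73 73 74 74 72 65 57 51 49 49 49 49 49 52 61 72 79 80 81 81 80
 80 81 81 80 80 80 80 80 81 80 80 80 80 80 81 80 80 81 80 75 58 38 27 25
 25 25 25 25 25 27 36 47 53 54]
u0 245
row [70 69 65 51 30 17 16 16 15 13 11 11 10 11 14 28 54 73 80 81 81 81 82 82
 82 82 83 82 82 82 82 80 78 72 60 46 40 43 50 61 69 73 74 75 75 74 74 72
 69 63 57 59 64 70 73 73 72 72 72 73 73 73 72 
[... 1493 characters left out ...]
238 241 245 165  98 101 106 107 102  95 116 234 241 237 235]
 [234 238 238 239 239 156  97 103 109 108 101  96  95 196 237 236 236]
 [235 237 237 238 240 172 106  98 104 103  95  95  94 148 228 238 234]
 [238 238 237 239 241 199 128 104  98  97  95 109 135 200 234 234 234]
 [236 237 235 237 239 229 209 187 137 111 119 189 219 238 237 235 235]
 [237 236 238 238 238 237 239 236 219 211 211 236 241 237 235 235 237]
 [238 236 237 237 235 235 239 237 241 240 238 240 238 235 235 235 240]
 [241 239 239 239 239 236 236 237 238 238 235 237 235 234 235 237 242]
 [221 232 237 241 239 238 239 238 238 236 236 237 236 236 236 240 237]
 [136 170 184 199 213 224 231 242 241 239 240 238 238 238 238 242 206]]
```

```bash
python3 -c "
from h import *
print(workorder.job_done())"
```

```text
the job is handed in; nothing more can be done
None
```

The pin is in, the spindle is turned and the collar is on it, still gripped. I handed the job in at about 20 s; no verdict is reported. These are my last checks:

- **Pin:** I lowered it through the lug into the sill with no noticeable force, to about 10 mm foot height, then let go. A later side image shows the head sitting on the lug.
- **Spindle:** I gripped it on the flat at about 49° and turned it to the front. A picture taken after letting go showed the flat square within about 3°.
- **Collar:**
  - It is over the spindle with the screw to the front, level, and held at the 40 N grip setting.
  - From the arm's reading, its top is at about 86.5 mm against the spindle end at 86 mm.
  - Its underside is about 22 mm clear of the bearing disc.
  - The last wrist image puts the axes about 1 mm apart, within the play.

**Unresolved:**
- A steady side and downward force of about 5–6 N remained on the tool at the end. I think it is the collar touching the spindle.
- Camera and touch estimates of the spindle's x position differed by about 1.5 mm. I used the touch value.
- The last wrist image was checked only by its pixel values, because I had reached the 12-picture limit.
- I did not measure the bystanders again at the end, but the arm's path stayed clear of them.

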